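Unclamp the new pen rest and load it with the markers

TASK

The glue on the home-made wooden pen rest has set: open the vise wide, with the rest still standing in it, then lift the rest out and set it upright in the low cork-floored tray, flat on its floor. Then lay every marker on the desk across the rest, about centred and one to a groove, letting each settle in its groove before you let go (do not drop it from above), and push the empty vise fully shut. Leave the other things on the desk where they are.

Things in the scene. Friction and masses are not known exactly. Their poses are not given: they have to be found in the camera images.
- vise: Small grey desk vise, fixed to the desk. Origin on the desk under the middle of the clamped part, its z up. Flat bed 120 wide (y), its top 15 mm above the desk. Fixed dark steel jaw on its +x side: inner face at x = +28.5 mm, 110 wide, 28 thick, top 32 mm above the desk. The moving jaw lies on the -x side and slides along x
- jaw (a joint): Gap between the vise jaws in m: 0 = shut, about 0.058 at the start (round the pen rest), 0.11 = fully open; it grows as the moving jaw slides to the vise's -x. About 3 N of friction; it stays where left. Moving jaw: 110 wide, 20 thick, top 32 mm above the desk; inner face at vise x = 28.5 mm minus the gap
- jaw_knob (a point): Centre of the top of the round black knob on the moving jaw by which it is pushed and pulled: vertical, 20 dia, its top 75 mm above the desk, 46 tall, free on all sides; 45 mm behind (vise -x of) the moving jaw's inner face
- rest: Wooden pen rest, 0.2 to 0.42 kg, at first on the vise bed between the jaws. Length 176 (y), width 56 (x), height 55; origin at the centre of its underside. Floor 8 thick and two upright combs, 7 thick, along the long sides (outer faces x = +-28, 42 clear between them, open above). Full height at flats 12 long at y = 0, +-44. Grasp it across both combs at y = 0, above the jaws
- tray: Low dark wooden tray with a cork floor, fixed on the desk: outside 94 (x) by 214 (y), inside 82 by 202, floor 3 mm above the desk, rim 12 mm above the desk; origin at the centre of its underside, its long side along its y. The pen rest stands on its floor, long side along long side (either way round)
- groove1 (a point): Pen rest groove 1, at rest y = -66 mm: where the centre of a seated marker lies (50.3 mm above the rest's underside, midway between the combs). Axes as the rest; the groove runs along x, across both combs: a 90 degree V, 16 deep, 32 wide at its top. A marker overhangs both sides
- groove2 (a point): Pen rest groove 2, at rest y = -22 mm: where the centre of a seated marker lies (50.3 mm above the rest's underside, midway between the combs). Axes as the rest; the groove runs along x, across both combs: a 90 degree V, 16 deep, 32 wide at its top. A marker overhangs both sides
- groove3 (a point): Pen rest groove 3, at rest y = 22 mm: where the centre of a seated marker lies (50.3 mm above the rest's underside, midway between the combs). Axes as the rest; the groove runs along x, across both combs: a 90 degree V, 16 deep, 32 wide at its top. A marker overhangs both sides
- groove4 (a point): Pen rest groove 4, at rest y = 66 mm: where the centre of a seated marker lies (50.3 mm above the rest's underside, midway between the combs). Axes as the rest; the groove runs along x, across both combs: a 90 degree V, 16 deep, 32 wide at its top. A marker overhangs both sides
- marker1: Felt marker (three or four alike are present): white round barrel 16 dia along its x, 143 long in all, with a 17 mm square grey cap end (22 long, x = +48 to +70) that keeps it from rolling; origin on the axis, 70 mm from the cap's end face, near the centre of mass; 35 g. Lies on the desk at first, origin 8.5 mm up
- marker2: Felt marker (three or four alike are present): white round barrel 16 dia along its x, 143 long in all, with a 17 mm square grey cap end (22 long, x = +48 to +70) that keeps it from rolling; origin on the axis, 70 mm from the cap's end face, near the centre of mass; 35 g. Lies on the desk at first, origin 8.5 mm up
- marker3: Felt marker (three or four alike are present): white round barrel 16 dia along its x, 143 long in all, with a 17 mm square grey cap end (22 long, x = +48 to +70) that keeps it from rolling; origin on the axis, 70 mm from the cap's end face, near the centre of mass; 35 g. Lies on the desk at first, origin 8.5 mm up
- marker4: Felt marker (three or four alike are present): white round barrel 16 dia along its x, 143 long in all, with a 17 mm square grey cap end (22 long, x = +48 to +70) that keeps it from rolling; origin on the axis, 70 mm from the cap's end face, near the centre of mass; 35 g. Lies on the desk at first, origin 8.5 mm up
- mug: White mug, 80 dia, 90 tall. Bystander: leave it alone. Origin at the centre of its underside
- tape: Roll of clear tape lying flat, 90 dia, 19 tall. Bystander: leave it alone. Origin at the centre of its underside
- stapler: Stapler, 130 by 36, 48 tall, along its x. Bystander: leave it alone. Origin at the centre of its underside
- mouse: White computer mouse, 105 by 60, 32 tall. Bystander: leave it alone. Origin at the centre of its underside
- glue: White glue bottle with a red cap, 48 dia, 130 tall. Bystander: leave it alone. Origin at the centre of its underside
- notes: Block of yellow sticky notes, 76 by 76, 30 tall. Bystander: leave it alone. Origin at the centre of its underside
- eraser: Blue eraser, 50 by 22, 13 tall. Bystander: leave it alone. Origin at the centre of its underside
Mind the look-alikes: they are no part of the job. Leave any orange or purple look-alike of the marker2 alone.

How it is judged:
By the outcome, as a careful person would: the job done as asked, in the order asked, and still so for the second after the job is handed in, with the robot touching nothing.
Of marker1, marker2, marker3, marker4 only 3 to 4 are there at a start; the rules pass over those that are not, and their reading is None.
At some moment in a run one of marker1, marker2, marker3, marker4 may be knocked a few centimetres aside while the robot is not near it.
It also fails if it takes over 210 s, if anything falls off the work surface, if the arm or the gripper's body presses on something with over 40 N, if the wrist force passes 120 N, or if a joint passes its speed limit or range.

ROBOT

A 6-joint arm with a two-finger parallel gripper is mounted at the origin on the work surface. World frame = base frame: x ahead of the robot, y to its left, z up, the work surface at z = 0. Lengths are in m, angles in rad, forces in N, time in s.
With the tool pointing down it reaches from about 0.225 to 0.875 m from the base axis. Payload 3.4 kg.
Tool frame: the origin (TCP) lies on the centre line of the jaws, within the pads' length; the fingertips stand 14 mm ahead of it and the grasp point (between the pads) lies 5 mm behind it; z points along the fingers, y is the line along which they close (so a half turn about z gives the same grasp; the last joint's range is limited). The gripper opens to 85 mm and grips with 20 to 120 N. Pads are 22 mm wide; open, the fingers measure 114 mm over their backs; the gripper's body (76 mm by 85 mm) begins 54 mm behind the grasp point. The pads swing forward as they close: fully open they stand 13 mm farther back than shut.
Start: joints at [-1.424, 0.276, 1.505, -0, 1.361, -0.121], TCP at [0.152, -0.555, 0.245] pointing down, gripper open.
Joint ranges: [-2.89, 2.89], [-0.75, 2.08], [0.22, 2.7], [-1.18, 4.32], [0.11, 2.71], [-2.7, 2.7]. Speed limits (rad/s): [2.57, 2.57, 3.14, 3.14, 3.14, 3.14].

INTERFACE

Orientations are given as a unit quaternion [w, x, y, z].
In Python, from rig import manip, eyes gives the robot as it stands.
- The arm moves only by the shell command python3 -m creep 'ROWS' [FORCE]. ROWS is JSON, a list of rows, each a list of 5 numbers: the opening, from 0 (shut) to 1 (fully open), then the shift along the tool's x, y, z normalised to -1 to 1, where 1 is 0.5 m, then the turn about the tool's z normalised to -1 to 1, where 1 is 360 degrees. In form: [[fingers, dx, dy, dz, spin], ...]. A call has 1 to 10 rows; each row is the pose to reach, as a shift and turn from the pose commanded when the call began, along the tool's axes at that moment, turning the shorter way round; what a row does not reach only later rows make up. A row lasts 1/10 s, in which the tool goes at most 50 mm and 8.59 degrees, less where a joint would pass 70% of its speed; a pose out of reach is approached as far as the arm can. A call with a number of a shift or a turn outside -1 to 1 is refused whole. A call with a gripper value outside its range is refused whole. The fingers move at their own pace and stop on an object; FORCE is the grip in N (left out, the last holds). Time passes only in rows, so rows that repeat a pose let the fingers close. It gives the time, the measured TCP pose, the force, the opening and the grip force at its end, in the units of the state.
- manip.get_state(): the state, without advancing time (a new reading comes with each control period).
- eyes.get_image(name): name is "scene" or "top" or "wrist"; returns a dict with "frame" (400x640x3 uint8, red, green, blue), "fx", "fy", "cx", "cy" (pixels), "k1" (the pictures are not rectified: a ray, as slopes to the right and down, at radius r is drawn at 1 + k1 r^2 times it, then the intrinsics apply), "R" (3x3) and "t" (3): a world point X has camera coordinates R X + t. Camera axes: x right, y down, z forward; pixel columns grow to the right and rows downward; lengths in m; the calibration is good to about 2 mm. A picture is of the moment at which its call begins. There is no depth.
- manip.sign_off(): hands the job in; it is judged then, once.
Trained networks look in the newest picture that a camera, given by its name, has taken for a name from the list of things; names that differ only in an ending like _2 or _b are one class to them, and where a whole thing is asked for, a point or a joint stands for the part that bears it (a point fixed in the world has none). Each returns a list of dicts, best first, with "confidence" (0 to 1); they miss things now and then, are a little off and sometimes report something else, mostly with a low value. They report only what shows in the picture. A call takes as long as a camera call. They do not tell look-alikes from the thing itself.
- eyes.regions_of(camera, label): "mask" (400x640 bool, what is visible of it) and "bbox" ([left, top, right, bottom] in pixels, round what is visible of it).
- eyes.place_of(camera, label): "centre" ([column, row] in pixels: a listed point, or the origin of a listed thing).
The state is a dict: "clock": time; "qpos": joint angles; "qd": joint speeds; "effort": joint torques, N m; "position": TCP position; "ee_rot": TCP orientation; "contact_force": force on the tool from outside, world axes, zero at the start; "moment": the same for the moment, N m; "width": finger opening in m; "gripper_force": force on a finger pad.
Only numpy, scipy, OpenCV 4.12 (cv2) and the standard library are available. Lean on these libraries where they do the work, as an engineer would, in place of code of your own. Each camera call takes 0.05 s, during which the arm holds its last target. There are 200 camera calls.

## Working session

There is one attempt and no reset: what is moved stays moved. The work goes in short steps, Python scripts to look and compute and a shell command to move; the robot and the scene stay as the last step left them, time stands still between calls to the robot, and variables do not carry over. Pictures are saved under pics/ and viewed, at most 17 in all, crops included, and the job is handed in when it is done.

```bash
ls; mkdir -p pics
cat > h.py <<'E'
import numpy as np, cv2
from rig import manip, eyes
from scipy.spatial.transform import Rotation as Ro
def ray(im,px):
    K=np.array([[im['fx'],0,im['cx']],[0,im['fy'],im['cy']],[0,0,1.]])
    p=cv2.undistortPoints(np.array([[px]],float),K,np.array([im['k1'],0,0,0,0.]))[0,0]
    R=np.array(im['R']);t=np.array(im['t'])
    return -R.T@t, R.T@np.array([p[0],p[1],1.])
def at(im,px,z):
    o,d=ray(im,px); return o+d*(z-o[2])/d[2]
def proj(im,X):
    c=np.array(im['R'])@np.array(X)+np.array(im['t']); s=c[:2]/c[2]; s=s*(1+im['k1']*(s@s))
    return np.array([im['fx']*s[0]+im['cx'],im['fy']*s[1]+im['cy']])
def save(im,name,box=None,size=None):
    f=im['frame'][:,:,::-1]
    if box: f=f[box[1]:box[3],box[0]:box[2]]
    if size: f=cv2.resize(f,size,interpolation=cv2.INTER_CUBIC)
    cv2.imwrite('pics/'+name,f)
def local(s,P):
    """world point -> shift along tool axes in normalised units"""
    q=s['ee_rot'];R=Ro.from_quat([q[1],q[2],q[3],q[0]])
    return R.inv().apply(np.array(P)-np.array(s['position']))/0.5
E
python3 - <<'E'
from h import *
s=manip.get_state(); print(s)
for n in('top','scene','wrist'):
    im=eyes.get_image(n); save(im,n+'0.png'); print(n,im['fx'],im['k1'],np.round(-np.array(im['R']).T@im['t'],3))
im=eyes.get_image('top')
for l,z in [('vise',0),('jaw_knob',.075),('rest',0.015),('tray',0),('marker1',.0085),('groove1',.0653),('mug',0),('tape',0),('stapler',0),('mouse',0),('glue',0),('notes',0),('eraser',0)]:
    for d in eyes.place_of('top',l)[:6]: print(l,round(d['confidence'],2),np.round(d['centre']),np.round(at(im,d['centre'],z),3))
E
```

```text
pics
{'clock': 0.0, 'qpos': array([-1.42399388e+00,  2.76596336e-01,  1.50617515e+00, -1.56871864e-07,
        1.36070740e+00, -1.20983851e-01]), 'qd': array([-0.0010435 , -0.00081035, -0.00106103, -0.00055178,  0.00039623,
        0.00157817]), 'effort': array([-3.59435571e-04, -4.16772902e+01, -2.45808417e+01,  8.96043218e-06,
        1.10517000e-02,  3.81998476e-06]), 'position': array([ 0.15206957, -0.55398082,  0.2444222 ]), 'ee_rot': array([-9.43033612e-04,  9.91049253e-01,  1.33493406e-01, -1.22512807e-05]), 'contact_force': array([-0.79932773,  0.82784616, -0.63786612]), 'moment': array([-0.0149655 ,  0.02084934,  0.01540767]), 'gripper_force': 0.0, 'width': 0.08554077525458918}
top 388.2359983364856 0.010322270888702396 [0.388 0.029 1.115]
scene 464.9700333472273 -0.10172263485324858 [ 1.05  -0.631  1.364]
wrist 344.7097291334665 -0.0027111107001049103 [ 0.217 -0.538  0.373]
vise 0.74 [218. 215.] [0.532 0.271 0.   ]
jaw_knob 0.75 [214. 235.] [0.467 0.263 0.075]
jaw_knob 0.37 [349. 139.] [ 0.747 -0.095  0.075]
rest 0.71 [220. 211.] [0.541 0.263 0.015]
tray 0.79 [396. 206.] [ 
[... 481 characters left out ...]
oove1 0.63 [203. 211.] [0.533 0.299 0.065]
mug 0.64 [272. 134.] [0.781 0.128 0.   ]
mug 0.45 [313. 166.] [0.686 0.002 0.   ]
mug 0.44 [221. 214.] [0.534 0.264 0.   ]
tape 0.8 [353. 139.] [ 0.774 -0.114  0.   ]
tape 0.34 [213. 236.] [0.47  0.282 0.   ]
stapler 0.85 [479. 185.] [ 0.647 -0.492  0.   ]
stapler 0.47 [304. 252.] [0.434 0.022 0.   ]
mouse 0.86 [139. 193.] [0.589 0.502 0.   ]
glue 0.84 [400. 145.] [ 0.761 -0.256  0.   ]
glue 0.71 [213. 238.] [0.467 0.282 0.   ]
notes 0.72 [467. 240.] [ 0.482 -0.451  0.   ]
notes 0.26 [219. 215.] [0.532 0.269 0.   ]
notes 0.22 [398. 145.] [ 0.761 -0.25   0.   ]
eraser 0.72 [397. 146.] [ 0.756 -0.247  0.   ]
eraser 0.47 [303. 137.] [0.775 0.036 0.   ]
```

Run:
```python
import cv2
f=cv2.imread('pics/top0.png')[110:290,100:520]; cv2.imwrite('pics/topc.png',cv2.resize(f,(800,343),interpolation=cv2.INTER_CUBIC))
```

```text
(no output)
```

View pics/topc.png

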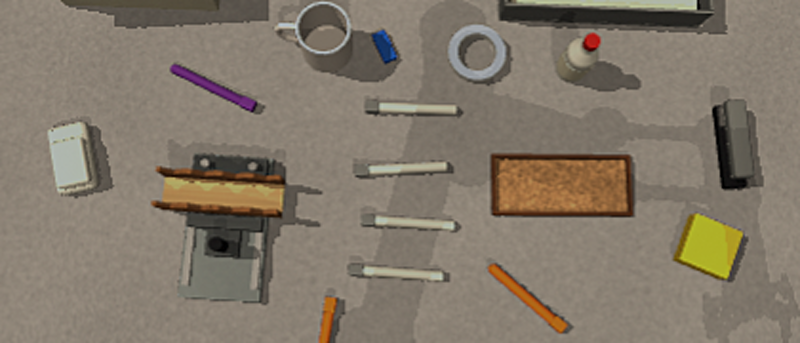

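View pics/scene0.png

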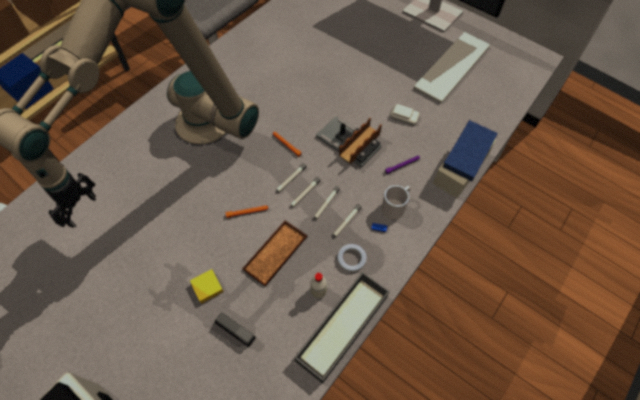

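Four white markers lie at the middle of the crop: (410,108), (402,168), (408,222) and (398,271). Their caps point left (+y). The orange (325,320), (528,297) and purple (213,87) ones are look-alikes. The vise is at the left, with the fixed jaw to +x. I'll move over it and look from close by.

```bash
cat >> h.py <<'E'
def go(P,yaw=None):
    """print shift to world P and spin (tool x heading yaw, deg, mod 180)"""
    s=manip.get_state(); q=s['ee_rot'];R=Ro.from_quat([q[1],q[2],q[3],q[0]]).as_matrix()
    h=np.degrees(np.arctan2(R[1,0],R[0,0])); sp=0
    if yaw is not None: sp=(h-yaw+90)%180-90
    print('shift',np.round(local(s,P),4),'head',round(h,2),'spin',round(sp/360,4),'q6',round(s['qpos'][5],2),'t',round(s['clock'],1),'at',np.round(s['position'],4))
E
python3 -c "
from h import *
go((.40,0,.29),0); go((.42,.275,.29),0)"
```

```text
shift [ 0.7715 -0.9384 -0.0894] head 15.34 spin 0.0426 q6 -0.12 t 0.8 at [ 0.1521 -0.5545  0.2454]
shift [ 0.9556 -1.4582 -0.0894] head 15.34 spin 0.0426 q6 -0.12 t 0.8 at [ 0.1521 -0.5545  0.2454]
```

```bash
python3 -m creep '[[1,0.77,-0.94,-0.09,0.0426],[1,0.77,-0.94,-0.09,0.0426],[1,0.77,-0.94,-0.09,0.0426],[1,0.77,-0.94,-0.09,0.0426],[1,0.77,-0.94,-0.09,0.0426],[1,0.77,-0.94,-0.09,0.0426],[1,0.77,-0.94,-0.09,0.0426],[1,0.77,-0.94,-0.09,0.0426],[1,0.77,-0.94,-0.09,0.0426],[1,0.77,-0.94,-0.09,0.0426]]' 40
python3 -c "
from h import *
go((.42,.275,.29),0)"
```

```text
clock: 1.85
position: [0.3552, -0.0971, 0.2828]
ee_rot: [0.0, 1.0, -0.0, 0.001]
contact_force: [0.8, 0.3, -0.4]
width: 0.0857
gripper_force: 0.0
shift [ 0.1294 -0.7442 -0.0148] head -0.03 spin -0.0001 q6 1.11 t 1.9 at [ 0.3552 -0.0971  0.2828]
```

```bash
python3 -m creep '[[1,0.13,-0.744,-0.015,0],[1,0.13,-0.744,-0.015,0],[1,0.13,-0.744,-0.015,0],[1,0.13,-0.744,-0.015,0],[1,0.13,-0.744,-0.015,0],[1,0.13,-0.744,-0.015,0],[1,0.13,-0.744,-0.015,0],[1,0.13,-0.744,-0.015,0],[1,0.13,-0.744,-0.015,0],[1,0.13,-0.744,-0.015,0]]'
python3 - <<'E'
from h import *
im=eyes.get_image('wrist'); save(im,'w1.png'); print(np.round(-np.array(im['R']).T@im['t'],3))
for l,z in [('jaw_knob',.075),('groove1',.0653),('rest',.015),('vise',0)]:
    for d in eyes.place_of('wrist',l)[:5]: print(l,round(d['confidence'],2),np.round(d['centre']),np.round(at(im,d['centre'],z),4))
go((.42,.275,.29),0)
E
```

```text
clock: 2.85
position: [0.4194, 0.2732, 0.2893]
ee_rot: [0.001, 1.0, 0.001, -0.0]
contact_force: [-0.3, -0.4, -0.3]
width: 0.0854
gripper_force: 0.0
[0.487 0.272 0.417]
jaw_knob 0.55 [328. 131.] [0.461  0.2659 0.075 ]
groove1 0.86 [256.  45.] [0.5398 0.3346 0.0653]
groove1 0.83 [349.  49.] [0.5366 0.2467 0.0653]
groove1 0.82 [395.  49.] [0.5363 0.2034 0.0653]
groove1 0.61 [301.  50.] [0.535  0.2922 0.0653]
rest 0.96 [328.  58.] [0.5348 0.2662 0.015 ]
rest 0.4 [329. 129.] [0.4583 0.264  0.015 ]
shift [ 0.0007 -0.0062 -0.0001] head -0.09 spin -0.0003 q6 2.01 t 3.1 at [0.4197 0.2719 0.2899]
```

View pics/w1.png

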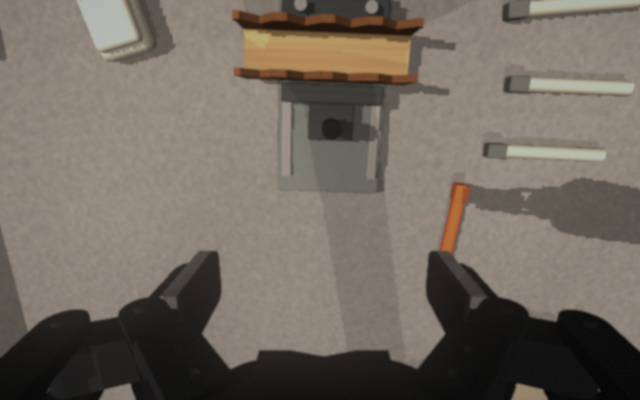

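Run:
```python
from h import *
im=eyes.get_image('wrist')
f=im['frame'].astype(int)
for n,p,z in [('knob',(331,128),.075),('lowL',(238,72),.07),('lowR',(416,79),.07),('upL',(238,14),.07),('upR',(422,22),.07),('bedL',(278,190),.015),('bedR',(380,192),.015),('jawL',(282,83),.032),('jawR',(383,85),.032)]: print(n,np.round(at(im,p,z),4))
for cam in('wrist','top'):
    im=eyes.get_image(cam)
    for l in('jaw_knob','rest'):
        for d in eyes.regions_of(cam,l)[:2]: print(cam,l,d['confidence'],d['bbox'],d['mask'].sum())
go((.461,.2655,.15),-1)
```

```text
knob [0.4639 0.2622 0.075 ]
lowL [0.5161 0.3509 0.07  ]
lowR [0.5096 0.1809 0.07  ]
upL [0.5661 0.3476 0.07  ]
upR [0.5592 0.1789 0.07  ]
bedL [0.3866 0.3243 0.015 ]
bedR [0.3839 0.2013 0.015 ]
jawL [0.5081 0.3136 0.032 ]
jawR [0.506 0.206 0.032]
wrist jaw_knob 0.82 [280.3, 82.7, 381.8, 140.5] 3627
wrist rest 0.76 [233.1, 11.6, 424.6, 87.9] 11318
top jaw_knob 0.9 [197.4, 220.7, 239.1, 245.4] 593
top rest 0.97 [181.9, 195.8, 249.9, 229.7] 1460
shift [0.0824 0.0146 0.2796] head -0.02 spin 0.0027 q6 2.01 t 3.5 at [0.4198 0.2728 0.2898]
```

```bash
python3 -m creep '[[0.8,0.086,0.017,0.26,0.0047],[0.8,0.086,0.017,0.26,0.0047],[0.8,0.086,0.017,0.26,0.0047],[0.8,0.086,0.017,0.26,0.0047],[0.7,0.086,0.017,0.26,0.0047],[0.6,0.086,0.017,0.26,0.0047]]'
python3 - <<'E'
from h import *
im=eyes.get_image('wrist'); save(im,'w2.png')
for d in eyes.place_of('wrist','jaw_knob')[:2]: print(d['confidence'],d['centre'],np.round(at(im,d['centre'],.075),4))
go((.463,.2645,.053),-1.7)
E
```

```text
clock: 4.05
position: [0.4636, 0.2653, 0.1619]
ee_rot: [-0.001, 1.0, -0.015, 0.002]
contact_force: [-0.4, -0.6, 0.5]
width: 0.0515
gripper_force: 0.0
0.76 [322.0, 212.3] [0.4626 0.2645 0.075 ]
0.64 [617.5, 214.4] [0.4555 0.0706 0.075 ]
shift [-0.0019  0.002   0.2181] head -1.66 spin 0.0001 q6 1.99 t 4.2 at [0.4635 0.2653 0.162 ]
```

View pics/w2.png

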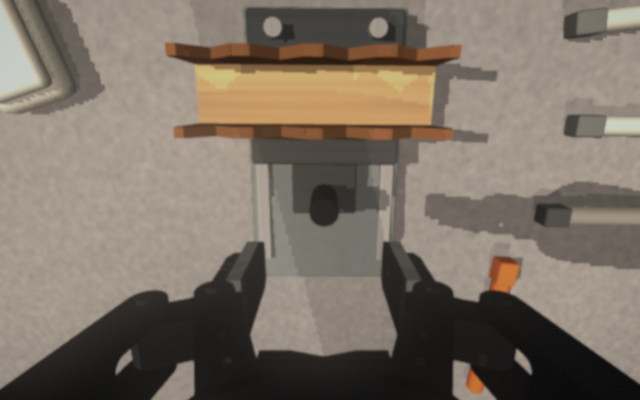

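The knob is at (322,207), centred between the fingers, and the comb edges are level, so the heading is right. Descend and grip.

```bash
python3 -m creep '[[0.6,-0.002,0.002,0.218,0],[0.6,-0.002,0.002,0.218,0],[0.6,-0.002,0.002,0.218,0],[0.6,-0.002,0.002,0.218,0],[0,-0.002,0.002,0.218,0],[0,-0.002,0.002,0.218,0],[0,-0.002,0.002,0.218,0],[0,-0.002,0.002,0.218,0],[0,-0.002,0.002,0.218,0],[0,-0.002,0.002,0.218,0]]' 40
```

```text
clock: 5.15
position: [0.4637, 0.2651, 0.0533]
ee_rot: [-0.002, 1.0, -0.015, 0.003]
contact_force: [-0.7, 2.6, 6.7]
width: 0.0187
gripper_force: 39.1
```

```bash
python3 -m creep '[[0,-0.01,0,0,0],[0,-0.02,0,0,0],[0,-0.03,0,0,0],[0,-0.04,0,0,0],[0,-0.05,0,0,0],[0,-0.06,0,0,0],[0,-0.07,0,0,0],[0,-0.08,0,0,0],[0,-0.09,0,0,0],[0,-0.1,0,0,0]]'
python3 -m creep '[[0,-0.003,0,0,0],[0,-0.005,0,0,0],[0,-0.005,0,0,0]]'
python3 - <<'E'
from h import *
im=eyes.get_image('wrist'); save(im,'w3.png')
for d in eyes.place_of('wrist','groove1')[:4]: print(d['confidence'],d['centre'],np.round(at(im,d['centre'],.0653),4))
E
```

```text
clock: 6.15
position: [0.4154, 0.2669, 0.0533]
ee_rot: [-0.002, 1.0, -0.015, 0.004]
contact_force: [3.4, 3.0, 7.9]
width: 0.0191
gripper_force: 39.5
clock: 6.45
position: [0.4129, 0.267, 0.0533]
ee_rot: [-0.002, 1.0, -0.015, 0.004]
contact_force: [3.3, 2.0, 7.4]
width: 0.0189
gripper_force: 39.5
```

View pics/w3.png

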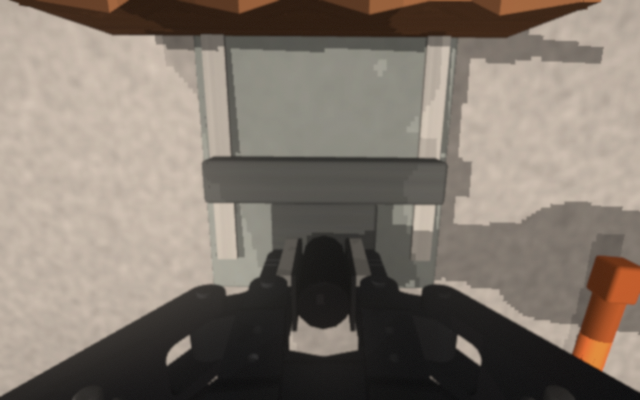

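The jaw (row 180) is well clear of the rest, which still stands. Pull to the stop, then release and rise.

```bash
python3 -m creep '[[0,-0.003,0,0,0],[0,-0.004,0,0,0],[0,-0.004,0,0,0]]'
python3 -m creep '[[0.4,0,0,0,0],[0.4,0,0,0,0],[0.4,0,0,0,0],[0.4,0,0,0,0],[0.4,0,0,-0.1,0],[0.7,0,0,-0.2,0],[1,0.06,0,-0.28,0],[1,0.06,0,-0.28,0],[1,0.06,0,-0.28,0]]'
python3 - <<'E'
from h import *
im=eyes.get_image('wrist'); save(im,'w4.png')
for l,z in(('groove1',.0653),('jaw_knob',.075)):
  for d in eyes.place_of('wrist',l)[:4]: print(round(d['confidence'],2),d['centre'],np.round(at(im,d['centre'],z),4))
go((.537,.2645,.2),-1.7)
E
```

```text
clock: 6.85
position: [0.4129, 0.267, 0.0533]
ee_rot: [-0.002, 1.0, -0.014, 0.006]
contact_force: [7.4, 1.5, 5.5]
width: 0.0191
gripper_force: 39.1
clock: 7.75
position: [0.4375, 0.2643, 0.1911]
ee_rot: [-0.0, 1.0, -0.015, 0.0]
contact_force: [-0.1, -0.3, -0.3]
width: 0.0852
gripper_force: 0.0
0.95 [405.0, 53.0] [0.5366 0.2035 0.0653]
0.94 [278.1, 57.5] [0.5363 0.2906 0.0653]
0.76 [213.4, 53.7] [0.54   0.3348 0.0653]
0.6 [343.5, 55.3] [0.5363 0.2457 0.0653]
0.83 [319.9, 228.7] [0.414  0.2657 0.075 ]
shift [ 0.2035 -0.0076 -0.0235] head -1.68 spin 0.0001 q6 2.01 t 7.9 at [0.4351 0.2636 0.1887]
```

View pics/w4.png

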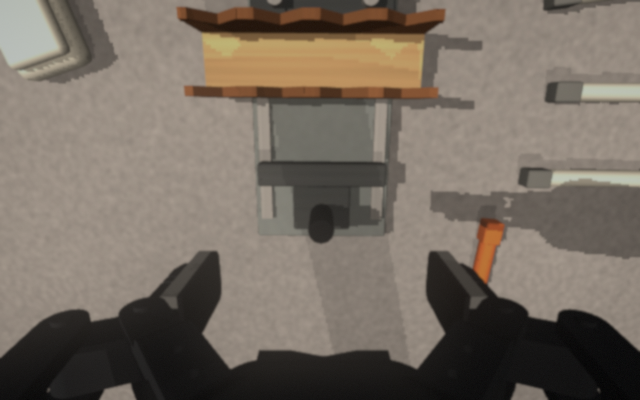

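Jaw is at its stop. Knob now at (320,222), rest still standing. Next: turn 90° and go over the rest.

```bash
python3 -m creep '[[1,0.2035,-0.011,-0.02,-0.25],[1,0.2035,-0.011,-0.02,-0.25],[1,0.2035,-0.011,-0.02,-0.25],[1,0.2035,-0.011,-0.02,-0.25],[1,0.2035,-0.011,-0.02,-0.25],[1,0.2035,-0.011,-0.02,-0.25],[1,0.2035,-0.011,-0.02,-0.25],[1,0.2035,-0.011,-0.02,-0.25],[1,0.2035,-0.011,-0.02,-0.25],[1,0.2035,-0.011,-0.02,-0.25]]'
python3 - <<'E'
from h import *
go((.537,.266,.1),88.3)
im=eyes.get_image('wrist'); save(im,'w5.png')
for l,z in(('groove1',.0653),('rest',.015)):
  for d in eyes.place_of('wrist',l)[:4]: print(round(d['confidence'],2),d['centre'],np.round(at(im,d['centre'],z),4))
E
```

```text
clock: 8.9
position: [0.5374, 0.2666, 0.1984]
ee_rot: [-0.001, 0.739, 0.673, -0.002]
contact_force: [1.4, 1.0, 0.2]
width: 0.0856
gripper_force: 0.0
shift [-0.0008  0.0002  0.1969] head 84.64 spin -0.0102 q6 0.44 t 8.9 at [0.5374 0.2666 0.1984]
0.97 [324.4, 217.5] [0.5363 0.2436 0.0653]
0.92 [326.5, 264.0] [0.5343 0.2029 0.0653]
0.73 [315.3, 99.9] [0.538  0.3342 0.0653]
0.56 [321.0, 159.4] [0.538  0.2903 0.0653]
0.96 [325.8, 174.5] [0.5398 0.268  0.015 ]
```

View pics/w5.png

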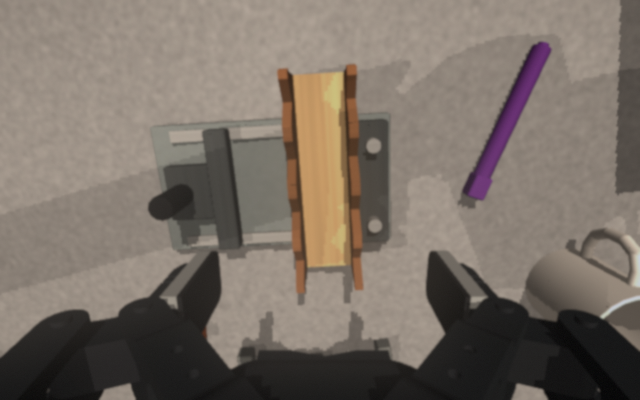

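```bash
python3 -m creep '[[1,0.001,0,0.1,-0.0102],[1,0.001,0,0.2,-0.0102],[1,0.001,0,0.25,-0.0102],[1,0.001,0,0.296,-0.0102],[1,0.001,0,0.296,-0.0102],[0,0.001,0,0.296,-0.0102],[0,0.001,0,0.296,-0.0102],[0,0.001,0,0.296,-0.0102],[0,0.001,0,0.296,-0.0102],[0,0.001,0,0.296,-0.0102]]' 60
python3 -c "
from h import *
go((.537,.267,.05),88.3);s=manip.get_state();print(s['width'],s['gripper_force'],s['contact_force'])"
```

```text
clock: 10.05
position: [0.5377, 0.2676, 0.0544]
ee_rot: [-0.001, 0.72, 0.694, -0.0]
contact_force: [-5.1, 0.5, 7.0]
width: 0.0552
gripper_force: 67.6
shift [-0.0013 -0.0014  0.0088] head 87.87 spin -0.0012 q6 0.38 t 10.1 at [0.5377 0.2676 0.0544]
0.05521016299748515 67.57766112685204 [-5.05974396  0.51198641  6.95547301]
```

```bash
python3 -m creep '[[0,0,0,-0.02,0],[0,0,0,-0.06,0],[0,0,0,-0.12,0],[0,0,0,-0.2,0],[0,0,0,-0.28,0],[0,0,0,-0.28,0]]'
python3 - <<'E'
from h import *
s=manip.get_state();print(s['width'],s['gripper_force'],s['contact_force'],s['moment'])
im=eyes.get_image('top')
for d in eyes.regions_of('top','tray')[:2]:
    m=d['mask'].astype(np.uint8); c=max(cv2.findContours(m,0,2)[0],key=cv2.contourArea)
    r=cv2.minAreaRect(c); b=cv2.boxPoints(r); W=[at(im,p,.012) for p in b]; print(d['confidence'],np.round(W,4).tolist(),np.round(np.mean(W,0),4))
go((.45,0,.2)); go((.52,-.243,.2),90)
E
```

```text
clock: 10.65
position: [0.5439, 0.2687, 0.2004]
ee_rot: [0.004, 0.72, 0.694, 0.007]
contact_force: [1.3, 0.7, -2.1]
width: 0.0552
gripper_force: 66.8
0.05523123802690272 66.76350452005863 [ 1.3425041   0.73123126 -2.09546083] [ 0.021475   -0.16421538 -0.01607731]
0.66 [[0.3874, 0.3282, 0.012], [0.601, 0.3238, 0.012], [0.5929, 0.2001, 0.012], [0.379, 0.2084, 0.012]] [0.49   0.2651 0.012 ]
0.65 [[0.6163, -0.1269, 0.012], [0.6238, -0.347, 0.012], [0.5266, -0.3449, 0.012], [0.5197, -0.1278, 0.012]] [ 0.5716 -0.2367  0.012 ]
shift [-0.5409 -0.1608 -0.0124] head 87.92 spin 0.0 q6 0.38 t 10.8 at [0.5402 0.2674 0.1945]
shift [-1.0215 -0.0033 -0.0122] head 87.92 spin -0.0058 q6 0.38 t 10.8 at [0.5402 0.2674 0.1945]
```

```bash
python3 - <<'E'
from h import *
im=eyes.get_image('top'); f=cv2.cvtColor(im['frame'],cv2.COLOR_RGB2HSV)
sub=np.zeros((400,640),np.uint8); sub[183:232,348:442]=1
h,s,v=cv2.split(f)
for n,m,z in(('cork',(s>110)&(v>110),.003),('all',(s>70),.012)):
    m=(m&(sub>0)).astype(np.uint8); c=max(cv2.findContours(m,0,2)[0],key=cv2.contourArea); r=cv2.minAreaRect(c)
    W=np.array([at(im,p,z) for p in cv2.boxPoints(r)]); d=np.linalg.norm(W-np.roll(W,1,0),axis=1)
    print(n,m.sum(),r,np.round(W.mean(0),4),np.round(d,3),np.round(W,3).tolist())
print(at(im,(394.8,207.1),.012))
print(f[200:214:6,395], f[207,350:364])
E
python3 -m creep '[[0,-0.1,-0.01,0,0],[0,-0.2,-0.01,0,0],[0,-0.3,-0.01,0,0],[0,-0.4,-0.01,0,0],[0,-0.5,-0.01,0,0],[0,-0.58,-0.02,0,0],[0,-0.66,-0.02,0,0],[0,-0.74,-0.03,0,-0.003],[0,-0.8,-0.04,0,-0.003],[0,-0.8,-0.04,0,-0.003]]'
```

```text
cork 1820 ((394.5, 206.5), (27.0, 69.0), 90.0) [ 0.573  -0.2388  0.003 ] [0.08  0.204 0.08  0.202] [[0.609, -0.137, 0.003], [0.616, -0.341, 0.003], [0.536, -0.339, 0.003], [0.53, -0.138, 0.003]]
all 2405 ((394.99298095703125, 206.43540954589844), (74.50643920898438, 32.31837844848633), 0.9240454435348511) [ 0.5718 -0.2381  0.012 ] [0.216 0.095 0.219 0.095] [[0.523, -0.129, 0.012], [0.617, -0.13, 0.012], [0.621, -0.348, 0.012], [0.526, -0.345, 0.012]]
[ 0.56949966 -0.23723502  0.012     ]
[[ 16 147 187]
 [ 15 153 168]
 [ 15 151 176]] [[ 18  40 142]
 [ 17  37 144]
 [ 17  40 147]
 [ 16  41 150]
 [ 18  41 149]
 [ 18  38 148]
 [ 16  38 156]
 [ 17  44 117]
 [ 10 140  84]
 [ 11 192  89]
 [ 13 159  98]
 [ 15 151  96]
 [ 14 150 148]
 [ 14 151 165]]
clock: 11.8
position: [0.5031, -0.1353, 0.1907]
ee_rot: [-0.001, 0.715, 0.699, -0.002]
contact_force: [0.3, 0.8, -3.1]
width: 0.0549
gripper_force: 66.5
```

```bash
python3 -c "
from h import *
go((.5724,-.2385,.10),91.2)"
```

```text
shift [-0.2032  0.1437  0.1812] head 88.76 spin -0.0068 q6 -0.37 t 11.8 at [ 0.5031 -0.1353  0.1907]
```

```bash
python3 -m creep '[[0,-0.1,0.07,0,-0.0068],[0,-0.2,0.14,0,-0.0068],[0,-0.203,0.144,0,-0.0068],[0,-0.203,0.144,0.1,-0.0068],[0,-0.203,0.144,0.18,-0.0068],[0,-0.203,0.144,0.22,-0.0068],[0,-0.203,0.144,0.22,-0.0068],[0,-0.203,0.144,0.22,-0.0068]]'
python3 - <<'E'
from h import *
go((.5724,-.2385,.046),91.2)
im=eyes.get_image('wrist'); save(im,'w6.png')
E
```

```text
clock: 12.6
position: [0.5749, -0.2338, 0.0819]
ee_rot: [-0.001, 0.698, 0.716, -0.0]
contact_force: [0.1, -0.2, -2.0]
width: 0.0553
gripper_force: 66.3
shift [-0.0094 -0.0051  0.0718] head 91.48 spin 0.0008 q6 -0.52 t 12.6 at [ 0.5749 -0.2338  0.0819]
```

View pics/w6.png

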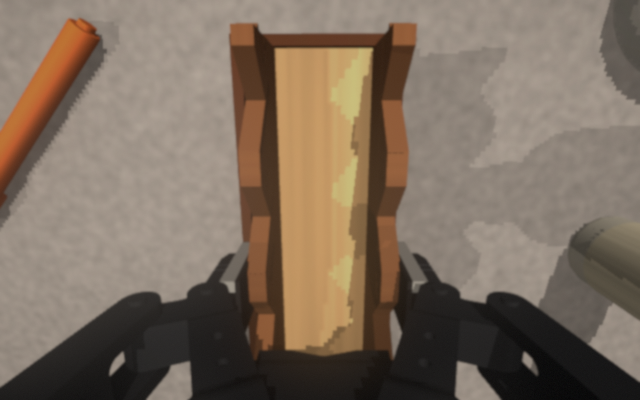

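```bash
python3 -m creep '[[0,-0.009,-0.005,0.02,0],[0,-0.009,-0.005,0.04,0],[0,-0.009,-0.005,0.056,0],[0,-0.009,-0.005,0.064,0],[0,-0.009,-0.005,0.07,0],[0,-0.009,-0.005,0.074,0],[0,-0.009,-0.005,0.074,0]]'
python3 -c "
from h import *
go((.5724,-.2385,.0424),91.2)"
```

```text
clock: 13.35
position: [0.5725, -0.2389, 0.0455]
ee_rot: [-0.0, 0.698, 0.716, -0.0]
contact_force: [0.4, -0.4, -2.8]
width: 0.055
gripper_force: 66.5
shift [ 0.0009 -0.0003  0.0063] head 91.46 spin 0.0007 q6 -0.53 t 13.3 at [ 0.5725 -0.2389  0.0455]
```

```bash
python3 -m creep '[[0,0,0,0.002,0],[0,0,0,0.004,0],[0,0,0,0.006,0],[0,0,0,0.008,0],[0,0,0,0.008,0]]'
```

```text
clock: 13.85
position: [0.5727, -0.2391, 0.0425]
ee_rot: [0.0, 0.698, 0.716, 0.0]
contact_force: [-0.5, 0.3, 3.3]
width: 0.0548
gripper_force: 66.9
```

```bash
python3 -m creep '[[1,0,0,0,0],[1,0,0,0,0],[1,0,0,0,0],[1,0,0,0,0],[1,0,0,-0.1,0],[1,0,0,-0.2,0],[1,0,0,-0.3,0],[1,-0.1,0,-0.38,0],[1,-0.1,0,-0.38,0],[1,-0.1,0,-0.38,0]]'
python3 - <<'E'
from h import *
im=eyes.get_image('wrist'); save(im,'w7.png')
for l,z in(('groove1',.0533),('rest',.003),('tray',0)):
  for d in eyes.place_of('wrist',l)[:4]: print(l,round(d['confidence'],2),d['centre'],np.round(at(im,d['centre'],z),4))
E
```

```text
clock: 14.85
position: [0.5745, -0.291, 0.2333]
ee_rot: [0.002, 0.699, 0.715, 0.0]
contact_force: [-0.6, -0.0, -1.0]
width: 0.0855
gripper_force: 0.0
groove1 0.97 [321.5, 146.6] [ 0.5733 -0.2635  0.0533]
groove1 0.89 [323.5, 34.3] [ 0.5729 -0.1718  0.0533]
groove1 0.8 [320.0, 190.3] [ 0.5728 -0.3037  0.0533]
groove1 0.66 [321.1, 92.2] [ 0.5719 -0.2172  0.0533]
rest 0.61 [322.3, 113.5] [ 0.5734 -0.2364  0.003 ]
```

View pics/w7.png

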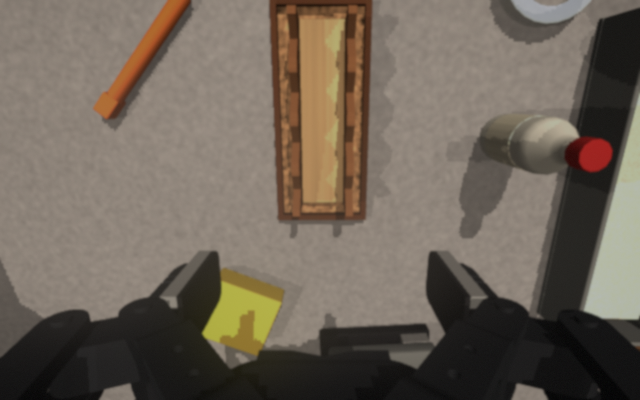

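The rest stands flat in the tray, inside the rim on every side. Next, fly over the white markers to measure them.

```bash
python3 -m creep '[[0.6,0.1,0.01,-0.08,0],[0.6,0.2,0.01,-0.1,0],[0.6,0.3,0.02,-0.1,0],[0.6,0.4,0.03,-0.1,0],[0.6,0.46,0.03,-0.1,0],[0.6,0.46,0.03,-0.1,0],[0.6,0.46,0.03,-0.1,0]]'
cat >> h.py <<'E'
def markers(cam='wrist'):
    im=eyes.get_image(cam); f=cv2.cvtColor(im['frame'],cv2.COLOR_RGB2HSV)
    for d in eyes.regions_of(cam,'marker1'):
        if d['confidence']<.3: continue
        m=d['mask'].astype(np.uint8); s=np.median(f[...,1][m>0])
        c=max(cv2.findContours(m,0,2)[0],key=cv2.contourArea); r=cv2.minAreaRect(c); b=cv2.boxPoints(r)
        W=np.array([at(im,p,.0085) for p in b]); e=[W[1]-W[0],W[2]-W[1]]; l=max(e,key=np.linalg.norm)
        print('reg',round(d['confidence'],2),'sat',s,'px',np.round(r[0]),'c',np.round(W.mean(0)[:2],4),'len',round(np.linalg.norm(l),3),'ang',round(np.degrees(np.arctan2(l[1],l[0]))%180,1))
    for d in eyes.place_of(cam,'marker1'): print('pt',round(d['confidence'],2),np.round(d['centre']),np.round(at(im,d['centre'],.0085)[:2],4))
    return im
E
python3 - <<'E'
from h import *
im=markers(); save(im,'w8.png'); go((.56,-.06,.28),90)
E
```

```text
clock: 15.75
position: [0.5822, -0.0569, 0.2805]
ee_rot: [-0.001, 0.697, 0.717, -0.001]
contact_force: [0.2, -0.3, -0.1]
width: 0.0514
gripper_force: 0.0
reg 0.86 sat 30.0 px [332. 102.] c [0.5903 0.0059] len 0.142 ang 96.1
reg 0.86 sat 170.0 px [180. 254.] c [ 0.4035 -0.1828] len 0.14 ang 50.5
reg 0.77 sat 191.0 px [110.   7.] c [0.3538 0.0991] len 0.084 ang 1.5
reg 0.72 sat 32.0 px [413. 117.] c [ 0.6822 -0.0068] len 0.144 ang 88.3
reg 0.64 sat 31.0 px [189.  97.] c [0.4299 0.0072] len 0.142 ang 86.8
reg 0.56 sat 30.0 px [258. 112.] c [ 0.5073 -0.0069] len 0.143 ang 88.5
pt 0.98 [414. 118.] [ 0.6838 -0.0052]
pt 0.9 [180. 254.] [ 0.4042 -0.1812]
pt 0.8 [190.  97.] [0.4308 0.0104]
pt 0.7 [328. 106.] [0.5854 0.0049]
pt 0.64 [259. 115.] [ 0.5078 -0.0064]
pt 0.27 [309. 365.] [ 0.5708 -0.3432]
shift [ 0.0001 -0.0455  0.0019] head 91.41 spin 0.0039 q6 -0.24 t 15.9 at [ 0.5827 -0.0595  0.2809]
```

View pics/w8.png

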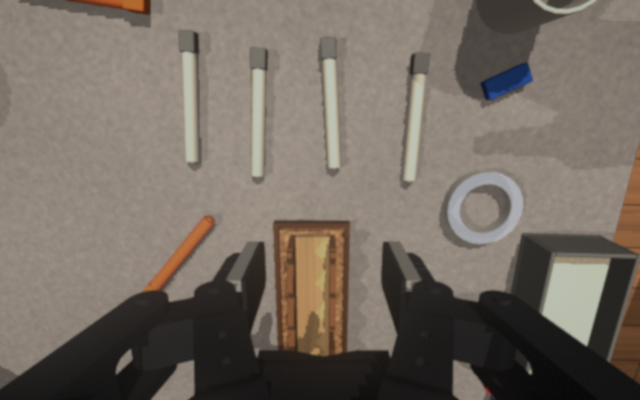

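White markers are at pixels (190,97), (258,113), (331,103) and (415,118). The sat≈30 regions are white; the sat 170–190 ones at (180,254) and (110,7) are the orange look-alikes. I'll refine the poses with a PCA fit.

```bash
cat >> h.py <<'E'
def mk(cam='wrist',im=None,z=.0085):
    """white marker poses (origin, axis angle toward cap) by PCA of mask pixels on plane z"""
    im=im or eyes.get_image(cam); f=cv2.cvtColor(im['frame'],cv2.COLOR_RGB2HSV); out=[]
    for d in eyes.regions_of(cam,'marker1'):
        m=d['mask']; 
        if d['confidence']<.3 or np.median(f[...,1][m])>90: continue
        v,u=np.nonzero(m); W=np.array([at(im,(a,b),z)[:2] for a,b in zip(u,v)])
        c=W.mean(0); w,V=np.linalg.eigh(np.cov((W-c).T)); a=V[:,1]; p=(W-c)@a
        br=f[...,2][v,u]
        if br[p>np.quantile(p,.9)].mean()>br[p<np.quantile(p,.1)].mean(): a=-a;p=-p
        hi,lo=np.quantile(p,[.995,.005]); o=c+a*((hi+lo)/2+.0015)
        out.append((o,np.degrees(np.arctan2(a[1],a[0]))))
        print(round(d['confidence'],2),'px',round(u.mean()),round(v.mean()),'origin',np.round(o,4),'ang',round(out[-1][1],1),'len',round(hi-lo,3),'w',round(4*np.sqrt(w[0]),3))
    return im,out
E
python3 - <<'E'
from h import *
im,o=mk()
for p,a in o: go((p[0],p[1],.06),a)
E
```

```text
0.94 px 189 90 origin [0.4316 0.0097] ang 87.9 len 0.141 w 0.021
0.9 px 330 97 origin [0.589  0.0074] ang 95.0 len 0.14 w 0.018
0.8 px 257 107 origin [ 0.5071 -0.0055] ang 88.4 len 0.14 w 0.019
0.65 px 414 110 origin [ 0.6836 -0.0055] ang 90.0 len 0.141 w 0.019
shift [ 0.1463 -0.2989  0.4426] head 91.36 spin 0.0096 q6 -0.24 t 16.0 at [ 0.5829 -0.0599  0.2812]
shift [0.1342 0.0157 0.4423] head 91.36 spin -0.0102 q6 -0.24 t 16.0 at [ 0.5829 -0.0599  0.2812]
shift [ 0.1125 -0.1486  0.4425] head 91.36 spin 0.0081 q6 -0.24 t 16.0 at [ 0.5829 -0.0599  0.2812]
shift [0.104  0.2043 0.4422] head 91.36 spin 0.0036 q6 -0.24 t 16.0 at [ 0.5829 -0.0599  0.2812]
```

```bash
python3 -m creep '[[0.5,0.05,0.016,0.1,-0.008],[0.5,0.1,0.016,0.2,-0.008],[0.5,0.134,0.016,0.3,-0.008],[0.5,0.134,0.016,0.3,-0.008],[0.5,0.134,0.016,0.3,-0.008]]'
python3 - <<'E'
from h import *
im,o=mk(); save(im,'w9.png')
for p,a in o: go((p[0],p[1],.016),a)
E
```

```text
clock: 16.5
position: [0.5871, 0.0085, 0.1284]
ee_rot: [-0.003, 0.68, 0.733, -0.002]
contact_force: [-1.2, -0.2, 0.5]
width: 0.0427
gripper_force: 0.0
0.95 px 326 188 origin [0.5889 0.0067] ang 95.2 len 0.142 w 0.019
0.8 px 216 191 origin [ 0.5069 -0.0036] ang 88.0 len 0.138 w 0.02
0.8 px 113 166 origin [0.4314 0.0088] ang 87.9 len 0.142 w 0.024
0.78 px 453 203 origin [6.839e-01 6.000e-04] ang 90.7 len 0.13 w 0.022
shift [-0.0011 -0.0025  0.2323] head 94.28 spin -0.0025 q6 -0.18 t 16.6 at [0.59   0.0075 0.1321]
shift [-0.0094 -0.1677  0.2322] head 94.28 spin 0.0174 q6 -0.18 t 16.6 at [0.59   0.0075 0.1321]
shift [ 0.0265 -0.3163  0.232 ] head 94.28 spin 0.0178 q6 -0.18 t 16.6 at [0.59   0.0075 0.1321]
shift [-0.0276  0.1859  0.2325] head 94.28 spin 0.01 q6 -0.18 t 16.6 at [0.59   0.0075 0.1321]
```

View pics/w9.png

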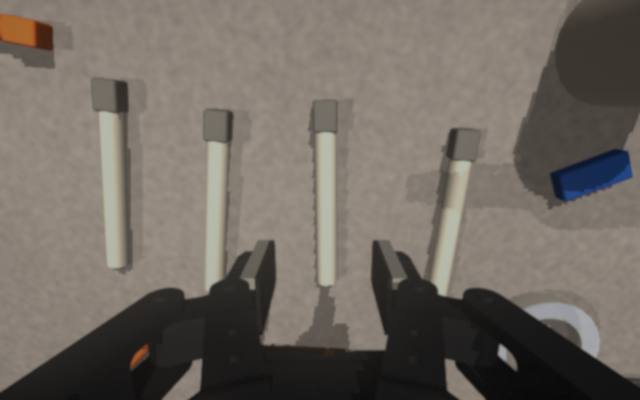

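Marker centred between the fingers at (325,190), white. Grasp.

```bash
python3 -m creep '[[0.5,-0.001,-0.002,0.1,-0.0025],[0.5,-0.001,-0.002,0.18,-0.0025],[0.5,-0.001,-0.002,0.23,-0.0025],[0.5,-0.001,-0.002,0.232,-0.0025],[0.5,-0.001,-0.002,0.232,-0.0025],[0,-0.001,-0.002,0.232,-0.0025],[0,-0.001,-0.002,0.232,-0.0025],[0,-0.001,-0.002,0.232,-0.0025],[0,-0.001,-0.002,0.232,-0.0025],[0,-0.001,-0.002,0.232,-0.0025]]' 35
```

```text
clock: 17.6
position: [0.5901, 0.0075, 0.0181]
ee_rot: [0.002, 0.674, 0.739, 0.001]
contact_force: [-0.1, -0.4, 6.5]
width: 0.0145
gripper_force: 34.2
```

```bash
python3 -m creep '[[0,0,0,-0.1,0],[0,0,0,-0.2,0],[0,0,0,-0.25,0],[0,0,0,-0.25,0]]'
python3 -c "
from h import *
s=manip.get_state();print(s['width'],s['gripper_force'])
go((.5745,-.304,.14),1.3)"
```

```text
clock: 18.0
position: [0.5916, 0.0078, 0.1465]
ee_rot: [0.005, 0.674, 0.739, 0.003]
contact_force: [0.1, -0.2, -0.5]
width: 0.0143
gripper_force: 34.6
0.014314440430799038 34.611284136772156
shift [-0.6178 -0.0914  0.0134] head 95.25 spin -0.239 q6 -0.2 t 18.0 at [0.5916 0.0078 0.1465]
```

```bash
python3 -m creep '[[0,-0.1,-0.01,-0.05,0.024],[0,-0.2,-0.02,-0.05,0.048],[0,-0.3,-0.04,-0.05,0.072],[0,-0.4,-0.06,-0.05,0.096],[0,-0.5,-0.08,-0.05,0.12],[0,-0.55,-0.09,-0.05,0.144],[0,-0.6,-0.0914,-0.05,0.168],[0,-0.6178,-0.0914,-0.05,0.192],[0,-0.6178,-0.0914,-0.05,0.216],[0,-0.6178,-0.0914,-0.05,0.24]]'
python3 -c "
from h import *
go((.5745,-.304,.1),1.3)"
```

```text
clock: 19.0
position: [0.5702, -0.3041, 0.1644]
ee_rot: [-0.001, 0.997, 0.077, -0.001]
contact_force: [0.3, 0.7, 0.2]
width: 0.0145
gripper_force: 34.7
shift [0.0087 0.0013 0.1288] head 8.88 spin 0.0211 q6 0.82 t 19.0 at [ 0.5702 -0.3041  0.1644]
```

```bash
python3 -m creep '[[0,0.0087,0.0013,0.03,0.0211],[0,0.0087,0.0013,0.1,0.0211],[0,0.0087,0.0013,0.128,0.0211],[0,0.0087,0.0013,0.128,0.0211]]'
python3 - <<'E'
from h import *
im=eyes.get_image('wrist'); save(im,'w10.png')
for l,z in(('groove1',.0533),):
  for d in eyes.place_of('wrist',l)[:4]: print(l,round(d['confidence'],2),d['centre'],np.round(at(im,d['centre'],z),4))
for X in [(.5745,-.305,.0533),(.573,-.261,.0533)]: print(proj(im,X))
go((.5745,-.305,.063),1.3)
E
```

```text
clock: 19.4
position: [0.5732, -0.3023, 0.0984]
ee_rot: [-0.002, 1.0, 0.015, -0.003]
contact_force: [-1.4, -0.4, 0.3]
width: 0.0143
gripper_force: 34.6
groove1 0.87 [242.9, 232.3] [ 0.5724 -0.2608  0.0533]
groove1 0.78 [81.2, 228.1] [ 0.5721 -0.1741  0.0533]
[325.47486108 231.01231741]
[243.30318838 231.22819344]
shift [-0.002   0.0023  0.0776] head 1.71 spin 0.0011 q6 0.95 t 19.5 at [ 0.5755 -0.3038  0.1018]
```

View pics/w10.png

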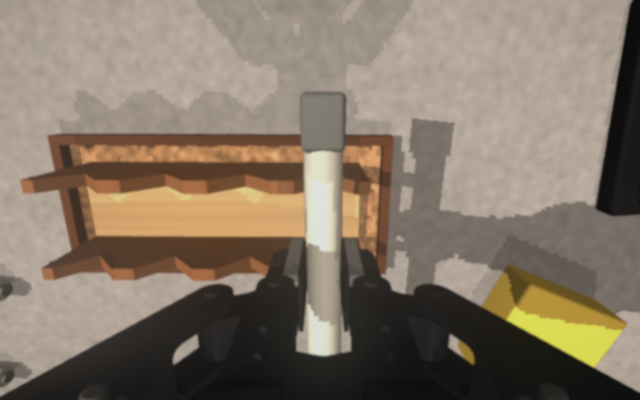

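The marker is straight in the fingers, cap at (323,120), and the groove positions agree with my estimate. Lower it into groove A.

```bash
python3 -m creep '[[0,-0.002,0.0023,0.03,0.001],[0,-0.002,0.0023,0.055,0.001],[0,-0.002,0.0023,0.068,0.001],[0,-0.002,0.0023,0.074,0.001],[0,-0.002,0.0023,0.077,0.001],[0,-0.002,0.0023,0.079,0.001],[0,-0.002,0.0023,0.079,0.001]]'
```

```text
clock: 20.2
position: [0.5744, -0.3044, 0.0643]
ee_rot: [-0.0, 1.0, 0.012, 0.0]
contact_force: [-2.2, 2.7, 8.8]
width: 0.0141
gripper_force: 35.4
```

```bash
python3 -m creep '[[0,0,-0.001,0,0],[0,0,-0.002,0,0],[0,0,-0.002,0.001,0],[0,0,-0.002,0.001,0]]'
```

```text
clock: 20.6
position: [0.5747, -0.3037, 0.0636]
ee_rot: [0.0, 1.0, 0.012, 0.0]
contact_force: [-3.4, 2.4, 9.1]
width: 0.0142
gripper_force: 35.5
```

```bash
python3 -m creep '[[0.3,0,0,0,0],[0.3,0,0,0,0],[0.3,0,0,0,0],[0.3,0,0,0,0],[0.3,0,0,-0.05,0],[0.3,0,0,-0.12,0],[0.3,0,0,-0.2,0],[0.3,0,0,-0.25,0],[0.3,0,0,-0.25,0]]'
python3 - <<'E'
from h import *
im,o=mk(z=.0533); save(im,'w11.png'); go((.5069,-.004,.19),90)
im,o=mk('top')
E
```

```text
clock: 21.5
position: [0.5767, -0.3055, 0.1914]
ee_rot: [0.003, 1.0, 0.012, 0.004]
contact_force: [-0.2, 0.6, -0.7]
width: 0.0261
gripper_force: 0.0
0.92 px 27 49 origin [ 0.6776 -0.0951] ang -88.6 len 0.04 w 0.015
0.89 px 319 184 origin [ 0.5765 -0.3051] ang 1.8 len 0.142 w 0.018
0.87 px 42 314 origin [ 0.4613 -0.0661] ang -91.8 len 0.074 w 0.02
0.76 px 43 246 origin [ 0.5261 -0.0787] ang -91.1 len 0.072 w 0.018
0.39 px 557 105 origin [ 0.6427 -0.4822] ang -176.9 len 0.115 w 0.062
shift [-0.1209 -0.6029 -0.0067] head 1.34 spin -0.2463 q6 0.95 t 21.6 at [ 0.5744 -0.304   0.1868]
0.73 px 314 166 origin [ 6.834e-01 -1.000e-04] ang 90.7 len 0.138 w 0.019
0.7 px 421 204 origin [ 0.5853 -0.3141] ang 2.0 len 0.139 w 0.014
0.58 px 313 226 origin [ 0.5068 -0.0019] ang 88.2 len 0.141 w 0.019
```

View pics/w11.png

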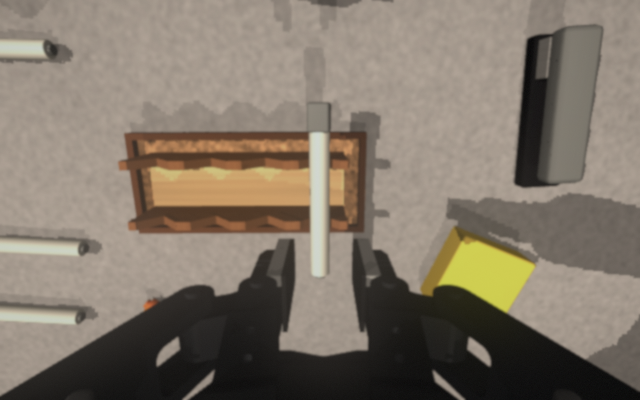

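Marker 1 is seated in groove A (319,184), centred. Next is the marker near (.507,-.003).

```bash
python3 -m creep '[[0.5,-0.01,-0.1,0,-0.024],[0.5,-0.03,-0.2,0,-0.048],[0.5,-0.05,-0.3,0,-0.072],[0.5,-0.08,-0.4,0,-0.096],[0.5,-0.1,-0.5,0,-0.12],[0.5,-0.121,-0.55,0,-0.144],[0.5,-0.121,-0.603,0,-0.168],[0.5,-0.121,-0.603,0.05,-0.192],[0.5,-0.121,-0.603,0.1,-0.216],[0.5,-0.121,-0.603,0.115,-0.24]]'
python3 - <<'E'
from h import *
im,o=mk()
for p,a in o: go((p[0],p[1],.016),a)
E
```

```text
clock: 22.7
position: [0.5038, -0.0031, 0.1254]
ee_rot: [-0.003, 0.721, 0.693, -0.002]
contact_force: [-1.0, 0.2, -0.9]
width: 0.0425
gripper_force: 0.0
0.89 px 328 190 origin [ 0.507  -0.0058] ang 88.1 len 0.142 w 0.019
0.74 px 571 177 origin [ 0.6831 -0.0061] ang 90.2 len 0.142 w 0.025
0.68 px 223 168 origin [0.4313 0.0102] ang 87.5 len 0.139 w 0.02
shift [-0.0044  0.0065  0.2205] head 87.28 spin -0.0024 q6 -0.1 t 22.8 at [ 0.5046 -0.0035  0.1263]
shift [0.0116 0.3584 0.2182] head 87.28 spin -0.0082 q6 -0.1 t 22.8 at [ 0.5046 -0.0035  0.1263]
shift [ 0.0204 -0.1461  0.2216] head 87.28 spin -0.0007 q6 -0.1 t 22.8 at [ 0.5046 -0.0035  0.1263]
```

```bash
python3 -m creep '[[0.5,-0.003,0.003,0.1,-0.0024],[0.5,-0.003,0.003,0.18,-0.0024],[0.5,-0.003,0.003,0.222,-0.0024],[0.5,-0.003,0.003,0.224,-0.0024],[0.5,-0.003,0.003,0.224,-0.0024]]'
python3 -c "
from h import *
go((.507,-.0055,.016),88.1)"
```

```text
clock: 23.3
position: [0.5085, -0.0056, 0.0172]
ee_rot: [-0.0, 0.719, 0.695, -0.0]
contact_force: [0.4, 0.5, -0.3]
width: 0.0426
gripper_force: 0.0
shift [ 0.0002 -0.0031  0.0024] head 88.03 spin -0.0002 q6 -0.11 t 23.3 at [ 0.5085 -0.0056  0.0172]
```

```bash
python3 -m creep '[[0,0,-0.003,0.002,0],[0,0,-0.003,0.002,0],[0,0,-0.003,0.002,0],[0,0,-0.003,0.002,0],[0,0,-0.003,0.002,0]]' 35
python3 -m creep '[[0,0,0,-0.1,0],[0,0,0,-0.2,0],[0,0,0,-0.3,0],[0,0,0,-0.3,0]]'
python3 -c "
from h import *
go((.573,-.2605,.14),1.3)"
```

```text
clock: 23.8
position: [0.5076, -0.0056, 0.0176]
ee_rot: [0.001, 0.719, 0.695, 0.001]
contact_force: [-1.3, -0.6, 6.1]
width: 0.0142
gripper_force: 34.5
clock: 24.2
position: [0.5117, -0.0061, 0.1736]
ee_rot: [0.006, 0.718, 0.696, 0.005]
contact_force: [0.7, 0.0, -0.7]
width: 0.0143
gripper_force: 34.5
shift [-0.5045  0.1379  0.0705] head 88.15 spin 0.2412 q6 -0.12 t 24.2 at [ 0.5117 -0.0061  0.1736]
```

```bash
python3 -m creep '[[0,-0.1,0.03,0,0.024],[0,-0.2,0.06,0,0.048],[0,-0.3,0.09,0,0.072],[0,-0.4,0.12,0,0.096],[0,-0.45,0.146,0,0.12],[0,-0.505,0.146,0,0.144],[0,-0.505,0.146,0,0.168],[0,-0.505,0.146,0,0.192],[0,-0.505,0.146,0.05,0.216],[0,-0.505,0.146,0.05,0.2412]]'
python3 -m creep '[[0,0,0,0.05,0.002],[0,0,0,0.09,0.002],[0,0,0,0.1,0.002]]'
python3 -c "
from h import *
go((.573,-.2605,.0625),1.3)"
```

```text
clock: 25.2
position: [0.5695, -0.2592, 0.1378]
ee_rot: [-0.002, 1.0, 0.016, -0.003]
contact_force: [-0.8, 1.0, -0.7]
width: 0.0142
gripper_force: 34.5
clock: 25.5
position: [0.5697, -0.2591, 0.0884]
ee_rot: [-0.001, 1.0, 0.013, -0.002]
contact_force: [0.2, 0.8, -0.7]
width: 0.0144
gripper_force: 34.5
shift [0.0067 0.0031 0.0517] head 1.48 spin 0.0005 q6 1.01 t 25.5 at [ 0.5697 -0.2591  0.0884]
```

```bash
python3 -m creep '[[0,0.006,0.002,0.01,0],[0,0.006,0.002,0.02,0],[0,0.006,0.002,0.03,0],[0,0.006,0.002,0.038,0],[0,0.006,0.002,0.038,0]]'
python3 -c "
from h import *
go((.573,-.2605,.0625),1.3)"
```

```text
clock: 26.0
position: [0.5744, -0.261, 0.0719]
ee_rot: [-0.0, 1.0, 0.013, -0.0]
contact_force: [0.1, 0.3, -0.9]
width: 0.0142
gripper_force: 34.5
shift [-0.0027 -0.001   0.0188] head 1.48 spin 0.0005 q6 1.01 t 26.0 at [ 0.5744 -0.261   0.0719]
```

```bash
python3 -m creep '[[0,-0.002,-0.001,0.008,0],[0,-0.002,-0.001,0.014,0],[0,-0.002,-0.001,0.018,0],[0,-0.002,-0.001,0.02,0],[0,-0.002,-0.001,0.02,0]]'
```

```text
clock: 26.5
position: [0.5736, -0.2601, 0.0635]
ee_rot: [-0.0, 1.0, 0.013, 0.0]
contact_force: [-1.3, 2.1, 6.9]
width: 0.0145
gripper_force: 35.3
```

```bash
python3 -m creep '[[0,0,-0.001,0.001,0],[0,0,-0.001,0.001,0],[0.3,0,-0.001,0.001,0],[0.3,0,-0.001,0.001,0],[0.3,0,-0.001,0.001,0],[0.3,0,-0.001,0.001,0],[0.3,0,0,-0.05,0],[0.3,0,0,-0.12,0],[0.3,0,0,-0.2,0],[0.3,0,0,-0.25,0]]'
python3 - <<'E'
from h import *
im,o=mk(z=.0533); go((.683,-.005,.19),90)
im,o=mk('top')
E
```

```text
clock: 27.5
position: [0.5746, -0.2612, 0.1901]
ee_rot: [0.001, 1.0, 0.013, 0.002]
contact_force: [0.6, -0.7, 0.4]
width: 0.0254
gripper_force: 0.0
0.92 px 62 311 origin [ 0.462  -0.0405] ang -92.1 len 0.11 w 0.019
0.7 px 320 183 origin [ 0.576  -0.2611] ang 1.7 len 0.142 w 0.019
0.69 px 53 45 origin [ 0.6773 -0.0705] ang -89.6 len 0.077 w 0.016
0.63 px 377 169 origin [ 0.5891 -0.3048] ang 1.7 len 0.118 w 0.019
shift [ 0.2274 -0.5083  0.0028] head 1.49 spin -0.2459 q6 1.01 t 27.6 at [ 0.5759 -0.262   0.1918]
0.69 px 405 205 origin [ 0.587  -0.2676] ang 2.4 len 0.144 w 0.019
0.6 px 314 166 origin [ 6.832e-01 -1.000e-04] ang 90.5 len 0.138 w 0.019
0.51 px 307 253 origin [0.4313 0.0131] ang 87.5 len 0.139 w 0.019
```

```bash
python3 -m creep '[[0.5,0.04,-0.1,0,-0.024],[0.5,0.08,-0.2,0,-0.048],[0.5,0.12,-0.3,0,-0.072],[0.5,0.16,-0.4,0,-0.096],[0.5,0.2,-0.45,0,-0.12],[0.5,0.227,-0.508,0,-0.144],[0.5,0.227,-0.508,0,-0.168],[0.5,0.227,-0.508,0.05,-0.192],[0.5,0.227,-0.508,0.1,-0.216],[0.5,0.227,-0.508,0.115,-0.24]]'
python3 -m creep '[[0.5,0,0,0,-0.006],[0.5,0,0,0,-0.006]]'
python3 - <<'E'
from h import *
im,o=mk()
for p,a in o: go((p[0],p[1],.016),a)
E
```

```text
clock: 28.7
position: [0.6772, -0.0032, 0.124]
ee_rot: [-0.004, 0.72, 0.693, -0.003]
contact_force: [0.3, 0.1, -0.6]
width: 0.0431
gripper_force: 0.0
clock: 28.9
position: [0.6789, -0.0036, 0.1266]
ee_rot: [-0.002, 0.71, 0.704, -0.002]
contact_force: [-0.5, -0.2, 0.2]
width: 0.0423
gripper_force: 0.0
0.87 px 330 189 origin [ 0.6837 -0.0061] ang 90.4 len 0.143 w 0.019
0.68 px 7 237 origin [ 0.4361 -0.0268] ang 80.2 len 0.076 w 0.014
shift [-0.0046  0.0084  0.2243] head 89.53 spin -0.0025 q6 -0.1 t 29.0 at [ 0.6798 -0.0038  0.1282]
shift [-0.0501 -0.4864  0.2256] head 89.53 spin 0.0259 q6 -0.1 t 29.0 at [ 0.6798 -0.0038  0.1282]
```

```bash
python3 -m creep '[[0.5,-0.004,0.004,0.1,-0.0025],[0.5,-0.004,0.004,0.18,-0.0025],[0.5,-0.004,0.004,0.222,-0.0025],[0.5,-0.004,0.004,0.224,-0.0025],[0.5,-0.004,0.004,0.224,-0.0025],[0.5,-0.004,0.004,0.224,-0.0025]]'
python3 -c "
from h import *
go((.6837,-.0058,.016),90.4)"
```

```text
clock: 29.6
position: [0.6836, -0.0059, 0.0193]
ee_rot: [0.001, 0.704, 0.71, 0.001]
contact_force: [-0.3, -1.5, 0.4]
width: 0.0425
gripper_force: 0.0
shift [0.0003 0.0002 0.0066] head 90.48 spin 0.0002 q6 -0.12 t 29.6 at [ 0.6836 -0.0059  0.0193]
```

```bash
python3 -m creep '[[0.5,0,0,0.005,0],[0,0,0,0.005,0],[0,0,0,0.005,0],[0,0,0,0.005,0],[0,0,0,0.005,0],[0,0,0,0.005,0]]' 35
python3 -m creep '[[0,0,0,-0.1,0],[0,0,0,-0.2,0],[0,0,0,-0.3,0],[0,0,0,-0.3,0],[0,0,0,-0.3,0]]'
python3 -c "
from h import *
go((.573,-.217,.14),1.3)"
```

```text
clock: 30.2
position: [0.6828, -0.0058, 0.016]
ee_rot: [0.0, 0.704, 0.71, 0.0]
contact_force: [-2.0, -0.5, 5.6]
width: 0.0145
gripper_force: 34.4
clock: 30.7
position: [0.6831, -0.0059, 0.1666]
ee_rot: [0.001, 0.704, 0.71, 0.001]
contact_force: [-0.7, 0.1, -1.1]
width: 0.0145
gripper_force: 34.3
shift [-0.4203 -0.2239  0.0528] head 90.49 spin 0.2477 q6 -0.12 t 30.7 at [ 0.6831 -0.0059  0.1666]
```

```bash
python3 -m creep '[[0,-0.08,-0.04,0,0.024],[0,-0.16,-0.08,0,0.048],[0,-0.24,-0.12,0,0.072],[0,-0.32,-0.16,0,0.096],[0,-0.4,-0.2,0,0.12],[0,-0.42,-0.224,0,0.144],[0,-0.42,-0.224,0,0.168],[0,-0.42,-0.224,0,0.192],[0,-0.42,-0.224,0.05,0.216],[0,-0.42,-0.224,0.05,0.24]]'
python3 -m creep '[[0,0,0,0.05,0.008],[0,0,0,0.09,0.008],[0,0,0,0.1,0.008],[0,0,0,0.1,0.008]]'
python3 -c "
from h import *
go((.573,-.2168,.0608),1.3)"
```

```text
clock: 31.7
position: [0.5689, -0.2153, 0.1348]
ee_rot: [-0.003, 0.999, 0.036, -0.005]
contact_force: [0.0, 0.0, -0.4]
width: 0.0145
gripper_force: 34.3
clock: 32.1
position: [0.5707, -0.216, 0.0877]
ee_rot: [-0.001, 1.0, 0.015, -0.002]
contact_force: [-0.3, 0.4, -0.5]
width: 0.0144
gripper_force: 34.3
shift [0.0048 0.002  0.0538] head 1.67 spin 0.001 q6 1.07 t 32.1 at [ 0.5707 -0.216   0.0877]
```

```bash
python3 -m creep '[[0,0.003,0.001,0.01,0.001],[0,0.003,0.001,0.02,0.001],[0,0.003,0.001,0.03,0.001],[0,0.003,0.001,0.036,0.001],[0,0.003,0.001,0.036,0.001]]'
python3 -c "
from h import *
go((.573,-.2165,.0608),1.3)"
```

```text
clock: 32.6
position: [0.5735, -0.2171, 0.0719]
ee_rot: [-0.0, 1.0, 0.011, -0.0]
contact_force: [-0.2, 0.2, 0.1]
width: 0.0147
gripper_force: 34.3
shift [-0.001  -0.0011  0.0222] head 1.31 spin 0.0 q6 1.07 t 32.6 at [ 0.5735 -0.2171  0.0719]
```

```bash
python3 -m creep '[[0,-0.001,-0.001,0.008,0],[0,-0.001,-0.001,0.014,0],[0,-0.001,-0.001,0.019,0],[0,-0.001,-0.001,0.022,0],[0,-0.001,-0.001,0.024,0],[0,-0.001,-0.001,0.024,0]]'
```

```text
clock: 33.2
position: [0.5733, -0.2161, 0.0618]
ee_rot: [-0.0, 1.0, 0.011, 0.0]
contact_force: [-1.8, 2.4, 8.4]
width: 0.0148
gripper_force: 35.3
```

```bash
python3 -m creep '[[0,0,-0.001,0.001,0],[0,0,-0.001,0.001,0],[0.3,0,-0.001,0.001,0],[0.3,0,-0.001,0.001,0],[0.3,0,-0.001,0.001,0],[0.3,0,-0.001,0.001,0],[0.3,0,0,-0.05,0],[0.3,0,0,-0.12,0],[0.3,0,0,-0.2,0],[0.3,0,0,-0.25,0]]'
python3 - <<'E'
from h import *
im,o=mk(z=.0533)
im,o=mk('top')
go((.4315,.01,.19),87.6)
E
```

```text
clock: 34.2
position: [0.5742, -0.2173, 0.188]
ee_rot: [0.001, 1.0, 0.011, 0.002]
contact_force: [1.1, -0.3, -0.0]
width: 0.0256
gripper_force: 0.0
0.96 px 320 184 origin [ 0.5758 -0.2171] ang 1.7 len 0.141 w 0.018
0.93 px 76 311 origin [ 0.4632 -0.0109] ang 89.6 len 0.105 w 0.021
0.6 px 377 170 origin [ 0.5885 -0.2609] ang 1.8 len 0.118 w 0.019
0.59 px 433 184 origin [ 0.5761 -0.3051] ang 1.5 len 0.142 w 0.02
0.66 px 389 202 origin [ 0.6013 -0.2224] ang 0.3 len 0.113 w 0.021
0.63 px 421 215 origin [ 0.5496 -0.3153] ang -178.6 len 0.085 w 0.019
0.56 px 307 253 origin [0.4316 0.013 ] ang 87.8 len 0.139 w 0.02
shift [-0.273  -0.4598 -0.0098] head 1.3 spin -0.2397 q6 1.07 t 34.4 at [ 0.5732 -0.2167  0.1852]
```

```bash
python3 -m creep '[[0.5,-0.05,-0.08,0,-0.024],[0.5,-0.1,-0.16,0,-0.048],[0.5,-0.15,-0.24,0,-0.072],[0.5,-0.2,-0.32,0,-0.096],[0.5,-0.24,-0.4,0,-0.12],[0.5,-0.273,-0.46,0,-0.144],[0.5,-0.273,-0.46,0,-0.168],[0.5,-0.273,-0.46,0.05,-0.192],[0.5,-0.273,-0.46,0.1,-0.216],[0.5,-0.273,-0.46,0.115,-0.24]]'
python3 -m creep '[[0.5,0,0,0,0],[0.5,0,0,0,0]]'
python3 - <<'E'
from h import *
im,o=mk()
for p,a in o: go((p[0],p[1],.016),a)
E
```

```text
clock: 35.4
position: [0.4282, 0.0107, 0.124]
ee_rot: [-0.003, 0.722, 0.692, -0.003]
contact_force: [-0.2, 0.6, -0.2]
width: 0.0429
gripper_force: 0.0
clock: 35.6
position: [0.4309, 0.0102, 0.1268]
ee_rot: [-0.001, 0.725, 0.689, -0.001]
contact_force: [0.8, -0.0, 0.9]
width: 0.0425
gripper_force: 0.0
0.57 px 324 188 origin [0.4316 0.009 ] ang 87.6 len 0.142 w 0.019
shift [-0.0021 -0.0003  0.2236] head 87.12 spin -0.0013 q6 -0.09 t 35.7 at [0.4318 0.01   0.1278]
```

```bash
python3 -m creep '[[0.5,-0.002,-0.001,0.1,-0.0013],[0.5,-0.002,-0.001,0.18,-0.0013],[0.5,-0.002,-0.001,0.222,-0.0013],[0.5,-0.002,-0.001,0.224,-0.0013],[0.5,-0.002,-0.001,0.224,-0.0013],[0.5,-0.002,-0.001,0.224,-0.0013]]'
python3 -c "
from h import *
go((.4316,.009,.016),87.6)"
```

```text
clock: 36.3
position: [0.4326, 0.0089, 0.0171]
ee_rot: [0.001, 0.721, 0.693, 0.001]
contact_force: [0.4, 0.4, -0.6]
width: 0.0427
gripper_force: 0.0
shift [ 0.0001 -0.002   0.0021] head 87.69 spin 0.0002 q6 -0.1 t 36.3 at [0.4326 0.0089 0.0171]
```

```bash
python3 -m creep '[[0.5,0,-0.001,0.002,0],[0,0,-0.001,0.002,0],[0,0,-0.001,0.002,0],[0,0,-0.001,0.002,0],[0,0,-0.001,0.002,0],[0,0,-0.001,0.002,0]]' 35
python3 -m creep '[[0,0,0,-0.1,0],[0,0,0,-0.2,0],[0,0,0,-0.3,0],[0,0,0,-0.3,0],[0,0,0,-0.3,0]]'
python3 -c "
from h import *
go((.572,-.173,.14),1.3)"
```

```text
clock: 36.9
position: [0.4309, 0.0091, 0.0155]
ee_rot: [0.0, 0.721, 0.693, 0.0]
contact_force: [-0.2, 0.1, 5.9]
width: 0.0145
gripper_force: 34.1
clock: 37.4
position: [0.4311, 0.0091, 0.1661]
ee_rot: [0.001, 0.721, 0.693, 0.001]
contact_force: [0.1, 0.1, -0.1]
width: 0.0145
gripper_force: 34.6
shift [-0.3527  0.2959  0.0533] head 87.71 spin 0.24 q6 -0.1 t 37.4 at [0.4311 0.0091 0.1661]
```

```bash
python3 -m creep '[[0,-0.07,0.05,0,0.024],[0,-0.14,0.1,0,0.048],[0,-0.21,0.15,0,0.072],[0,-0.28,0.2,0,0.096],[0,-0.34,0.26,0,0.12],[0,-0.353,0.296,0,0.144],[0,-0.353,0.296,0,0.168],[0,-0.353,0.296,0,0.192],[0,-0.353,0.296,0.05,0.216],[0,-0.353,0.296,0.05,0.24]]'
python3 -m creep '[[0,0,0,0.05,0],[0,0,0,0.09,0],[0,0,0,0.1,0],[0,0,0,0.1,0]]'
python3 -c "
from h import *
go((.572,-.173,.0603),1.3)"
```

```text
clock: 38.4
position: [0.568, -0.1718, 0.1344]
ee_rot: [-0.002, 1.0, 0.012, -0.005]
contact_force: [0.1, -0.3, -0.5]
width: 0.0145
gripper_force: 34.5
clock: 38.8
position: [0.5698, -0.1725, 0.0874]
ee_rot: [-0.001, 1.0, 0.015, -0.002]
contact_force: [-0.0, -0.3, 0.2]
width: 0.014
gripper_force: 34.5
shift [0.0046 0.0013 0.0542] head 1.77 spin 0.0013 q6 1.13 t 38.8 at [ 0.5698 -0.1725  0.0874]
```

```bash
python3 -m creep '[[0,0.003,0,0.01,0.001],[0,0.003,0,0.02,0.001],[0,0.003,0,0.03,0.001],[0,0.003,0,0.036,0.001],[0,0.003,0,0.036,0.001]]'
python3 -c "
from h import *
go((.5725,-.1725,.0603),1.3)"
```

```text
clock: 39.3
position: [0.5726, -0.1729, 0.0714]
ee_rot: [-0.0, 1.0, 0.012, -0.0]
contact_force: [0.2, -0.3, -0.5]
width: 0.0144
gripper_force: 34.5
shift [-0.0001 -0.0009  0.0221] head 1.41 spin 0.0003 q6 1.14 t 39.3 at [ 0.5726 -0.1729  0.0714]
```

```bash
python3 -m creep '[[0,0,-0.001,0.008,0],[0,0,-0.001,0.014,0],[0,0,-0.001,0.019,0],[0,0,-0.001,0.022,0],[0,0,-0.001,0.024,0],[0,0,-0.001,0.024,0]]'
```

```text
clock: 39.9
position: [0.573, -0.1719, 0.0611]
ee_rot: [-0.0, 1.0, 0.012, 0.0]
contact_force: [-1.9, 2.8, 9.0]
width: 0.0144
gripper_force: 35.5
```

```bash
python3 -m creep '[[0,0,-0.001,0.001,0],[0,0,-0.001,0.001,0],[0.3,0,-0.001,0.001,0],[0.3,0,-0.001,0.001,0],[0.3,0,-0.001,0.001,0],[0.3,0,-0.001,0.001,0],[0.3,0,0,-0.05,0],[0.3,0,0,-0.12,0],[0.3,0,0,-0.2,0],[0.3,0,0,-0.25,0]]'
python3 - <<'E'
from h import *
im,o=mk(z=.0533); save(im,'w12.png')
im,o=mk('top')
go((.4135,.2665,.185),-1.7)
E
```

```text
clock: 40.9
position: [0.5738, -0.1731, 0.1875]
ee_rot: [0.001, 1.0, 0.012, 0.002]
contact_force: [1.1, -0.3, 0.1]
width: 0.0259
gripper_force: 0.0
0.85 px 490 184 origin [ 0.5763 -0.3053] ang 1.3 len 0.142 w 0.022
0.82 px 321 183 origin [ 0.5752 -0.173 ] ang 1.6 len 0.142 w 0.019
0.76 px 378 169 origin [ 0.589  -0.2168] ang 1.6 len 0.115 w 0.019
0.62 px 433 184 origin [ 0.5756 -0.2609] ang 1.4 len 0.143 w 0.021
0.72 px 406 213 origin [ 0.5556 -0.2696] ang 0.3 len 0.088 w 0.019
0.67 px 421 210 origin [ 0.5618 -0.3151] ang 179.4 len 0.103 w 0.017
0.46 px 390 214 origin [ 0.5498 -0.2246] ang -177.5 len 0.085 w 0.021
0.41 px 374 182 origin [ 0.6266 -0.1751] ang -3.5 len 0.066 w 0.016
shift [-2.969e-01 -8.857e-01 -8.000e-04] head 1.41 spin 0.0086 q6 1.14 t 41.1 at [ 0.5728 -0.1726  0.1848]
```

View pics/w12.png

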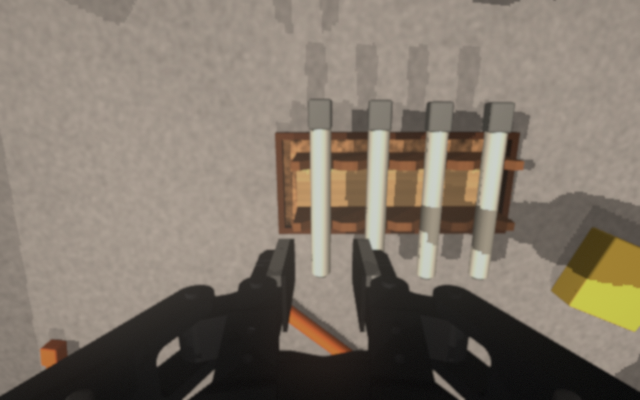

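All four markers lie in their grooves at columns 320, 378, 434 and 492. Now shut the vise.

```bash
python3 -m creep '[[0.5,-0.03,-0.09,0,0.0086],[0.5,-0.06,-0.18,0,0.0086],[0.5,-0.1,-0.28,0,0.0086],[0.5,-0.13,-0.38,0,0.0086],[0.5,-0.16,-0.48,0,0.0086],[0.5,-0.2,-0.58,0,0.0086],[0.5,-0.23,-0.68,0,0.0086],[0.5,-0.26,-0.78,0,0.0086],[0.5,-0.297,-0.886,0,0.0086],[0.5,-0.297,-0.886,0,0.0086]]'
python3 -m creep '[[0.5,0,0,0,0],[0.5,0,0,0,0],[0.5,0,0,0,0]]'
python3 - <<'E'
from h import *
im=eyes.get_image('wrist')
for d in eyes.place_of('wrist','jaw_knob')[:2]: print(d['confidence'],d['centre'],np.round(at(im,d['centre'],.075),4))
go((.4135,.2665,.053),-1.7)
E
```

```text
clock: 42.1
position: [0.4105, 0.2694, 0.1827]
ee_rot: [0.0, 1.0, -0.013, -0.002]
contact_force: [0.5, 0.7, -1.2]
width: 0.0429
gripper_force: 0.0
clock: 42.4
position: [0.4134, 0.2655, 0.1837]
ee_rot: [0.001, 1.0, -0.015, -0.001]
contact_force: [-0.2, -0.4, -0.2]
width: 0.0426
gripper_force: 0.0
0.63 [320.2, 203.4] [0.4117 0.2657 0.075 ]
shift [-0.0006 -0.0024  0.2624] head -1.79 spin -0.0003 q6 2.03 t 42.5 at [0.4139 0.2654 0.1842]
```

```bash
python3 -m creep '[[0.5,-0.002,-0.001,0.1,0],[0.5,-0.002,-0.001,0.18,0],[0.5,-0.002,-0.001,0.26,0],[0.5,-0.002,-0.001,0.262,0],[0,-0.002,-0.001,0.262,0],[0,-0.002,-0.001,0.262,0],[0,-0.002,-0.001,0.262,0],[0,-0.002,-0.001,0.262,0]]' 40
python3 -m creep '[[0,0.02,0,0,0],[0,0.045,0,0,0],[0,0.07,0,0,0],[0,0.095,0,0,0],[0,0.12,0,0,0],[0,0.145,0,0,0],[0,0.17,0,0,0],[0,0.19,0,0,0],[0,0.205,0,0,0],[0,0.21,0,0,0]]'
python3 -m creep '[[0,0.003,0,0,0],[0,0.006,0,0,0],[0,0.009,0,0,0],[0,0.012,0,0,0],[0,0.012,0,0,0]]'
```

```text
clock: 43.3
position: [0.4141, 0.267, 0.0552]
ee_rot: [-0.0, 1.0, -0.014, 0.002]
contact_force: [1.9, -3.8, 0.8]
width: 0.0191
gripper_force: 40.0
clock: 44.3
position: [0.5176, 0.2632, 0.0552]
ee_rot: [0.001, 1.0, -0.015, -0.0]
contact_force: [-3.3, -5.1, 6.4]
width: 0.0191
gripper_force: 40.6
clock: 44.8
position: [0.523, 0.263, 0.0552]
ee_rot: [0.001, 1.0, -0.015, -0.0]
contact_force: [-3.0, -5.3, 4.9]
width: 0.019
gripper_force: 40.7
```

```bash
python3 -m creep '[[0,0.002,0,0,0],[0,0.004,0,0,0],[0,0.005,0,0,0],[0,0.005,0,0,0]]'
```

```text
clock: 45.2
position: [0.524, 0.263, 0.0552]
ee_rot: [0.001, 1.0, -0.015, -0.002]
contact_force: [-4.7, -5.3, 8.0]
width: 0.019
gripper_force: 40.9
```

```bash
python3 -m creep '[[0,0.002,0,0,0],[0,0.004,0,0,0],[0,0.004,0,0,0]]'
```

```text
clock: 45.5
position: [0.524, 0.263, 0.0552]
ee_rot: [0.001, 1.0, -0.015, -0.004]
contact_force: [-9.8, -4.2, 11.5]
width: 0.0192
gripper_force: 41.2
```

Force rose without further motion, so the vise is shut. Release, back off and check.

```bash
python3 -m creep '[[0.4,0,0,0,0],[0.4,0,0,0,0],[0.4,0,0,0,0],[0.4,0,0,0,0],[0.4,0,0,-0.08,0],[0.4,0,0,-0.16,0],[0.4,0,0,-0.26,0],[0.4,-0.1,0,-0.34,0],[0.4,-0.2,0,-0.36,0],[0.4,-0.2,0,-0.36,0]]'
python3 - <<'E'
from h import *
t=eyes.get_image('top'); w=eyes.get_image('wrist')
a=cv2.resize(t['frame'][110:290,100:520],(700,300),interpolation=cv2.INTER_CUBIC); b=cv2.resize(w['frame'][0:270],(700,295))
cv2.imwrite('pics/fin.png',np.vstack([a,b])[:,:,::-1])
E
```

```text
clock: 46.5
position: [0.4246, 0.2669, 0.236]
ee_rot: [-0.001, 1.0, -0.014, 0.0]
contact_force: [0.6, -0.0, 0.1]
width: 0.0341
gripper_force: 0.0
```

View pics/fin.png

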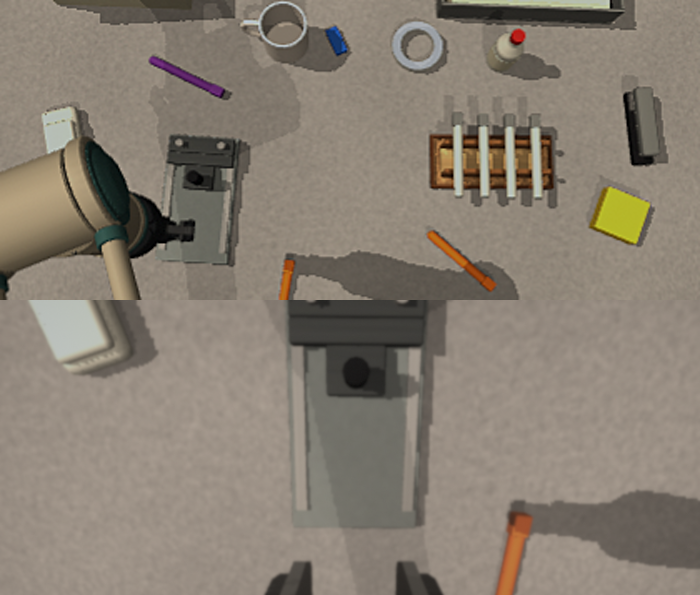

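The vise is shut, with the jaws together at (357,325) and the knob at (357,372). The four markers sit across the rest at (458–536,160), and the bystanders are where they were. Handing in.

```bash
python3 -c "
from rig import manip
print(manip.sign_off())"
```

```text
the job is handed in; nothing more can be done
None
```

The job is done and handed in: the pen rest stands in the cork tray, all four white markers are seated and about centred one to a groove, the vise is fully shut, and nothing else on the desk was moved; sign-off returned no verdict.

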